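# Size a hitch pin in the taper gauge and rack it

### The arm

A 6-joint arm with a two-finger parallel gripper is mounted at the origin on the work surface. World frame = base frame: x ahead of the robot, y to its left, z up, the work surface at z = 0. Lengths are in m, angles in rad, forces in N, time in s.
With the tool pointing down it reaches from about 0.35 to 0.775 m from the base axis. Payload 5.5 kg.
Tool frame: the origin (TCP) lies between the finger pads; the fingertips stand 22 mm ahead of it and the grasp point (between the pads) lies 3 mm ahead of it; y points along the fingers, z is the direction in which the jaws open and shut, and the axes are right-handed (so a half turn about y gives the same grasp; the last joint's range is limited). The gripper opens to 85 mm and grips with 20 to 120 N. Pads are 22 mm wide; open, the fingers measure 114 mm over their backs; the gripper's body (76 mm by 85 mm) begins 54 mm behind the grasp point. The pads swing forward as they close: fully open they stand 13 mm farther back than shut.
Start: joints at [1.051, 0.313, 0.046, 1.304, 0, 1.431], TCP at [0.213, 0.534, 0.253] pointing down, gripper open.
Joint ranges: [-2.76, 2.76], [-0.86, 1.69], [-1.03, 1.26], [-2.2, 2.34], [-1.47, 1.5], [-3.14, 3.14]. Speed limits (rad/s): [2.57, 2.57, 3.14, 3.14, 3.14, 3.14].

### API

Orientations are given as a rotation vector (axis times angle).
In Python, from cell import r, read_camera, spotter gives the robot as it stands.
- The arm moves only by the tool arm_command, never from a script. Its arguments are lists of equal length, an entry for each row: "hand": the finger opening in cm, from 0 to 8.54; "xyz": the shift along the tool's x, y, z in cm, a list of three; "turn": the turn about the tool's y in degrees. In form: {"hand": [hand, ...], "xyz": [[dx, dy, dz], ...], "turn": [turn, ...]}. A call has exactly 10 rows; each row shifts and turns the commanded pose from where the row before left it, along the tool's axes as they then stand; what a row does not reach is not made up. A row lasts 1/12 s, in which the tool goes at most 41.7 mm and 7.16 degrees, less where a joint would pass 70% of its speed; a pose out of reach is approached as far as the arm can. A call with a gripper value outside its range is refused whole. The fingers move at their own pace and stop on an object; the grip force is fixed at half the most. Time passes only in rows, so rows that do not move let the fingers close, or fill a call up. It gives the time, the measured TCP pose, the force and the opening at its end, in the units of the state.
- r.get_obs(): the state, without advancing time (a new reading comes with each control period).
- read_camera(name): name is "scene" or "top"; returns a dict with "image" (420x560x3 uint8, red, green, blue), "fx", "fy", "cx", "cy" (pixels), "xyz" and "orientation" of the camera in the world. Camera axes: x right, y down, z forward; pixel columns grow to the right and rows downward; lengths in m; the calibration is good to about 2 mm. A picture is of the moment at which its call begins. There is no depth.
- r.hand_in(): hands the job in, once; it reports no verdict.
Trained networks look in a picture, given as the dict that the camera call returned (one of the last four; its "shot" number tells which), for a name from the list of things; names that differ only in an ending like _2 or _b are one class to them, and where a whole thing is asked for, a point or a joint stands for the part that bears it (a point fixed in the world has none). Each returns a list of dicts, best first, with "score" (0 to 1); they miss things now and then, are a little off and sometimes report something else, mostly with a low value. They report only what shows in the picture. A call takes as long as a camera call. They do not tell look-alikes from the thing itself.
- spotter.recognise(picture, thing): "xyz" ([x, y, z] in m, in the coordinates of the camera as it stood for that picture, good to about 4 mm: the middle of the surface that is visible of it).
- spotter.regions_of(picture, thing): "pixels" (420x560 bool, what is visible of it).
- spotter.landmark_of(picture, thing): "xyz" ([x, y, z] in m, in the coordinates of the camera as it stood for that picture, good to about 4 mm: a listed point, or the origin of a listed thing).
The state is a dict: "time": time; "qpos": joint angles; "joint_velocities": joint speeds; "effort": joint torques, N m; "position": TCP position; "eef_rot": TCP orientation; "contact_force": force on the tool from outside, world axes, zero at the start; "wrist_torque": the same for the moment, N m; "opening": opening from 0.0 (shut) to 1.0 (fully open).
Only numpy, scipy, OpenCV 4.12 (cv2) and the standard library are available. Lean on these libraries where they do the work, as an engineer would, in place of code of your own. Each camera call takes 0.05 s, during which the arm holds its last target.

### The job

Lift the hitch pin out of the drawbar clevis, hang it by its collar in the wide end of the taper gauge's slot and slide it, upright, towards the narrow end until it wedges firmly between both bars, without jamming it hard. The engraved line at which it stops tells its size (nearest the wide end thick, then middle, then thin): take it out again, set it down gently in the hole of that size in the timber rack (smallest hole for thin, largest for thick) with its collar resting on the timber, and let go. Leave the other two pins and everything else on the bench alone.

Things in the scene. Friction and masses are not known exactly. Their poses are not given: they have to be found in the camera images.
- pin_a_grip (a point): Centre of the grip of one of three steel hitch pins, 29 mm above the collar's underside, on the axis; z up the pin. From the top: knurled round grip 24 mm across, 46 mm tall; round collar 44 mm across, 6 mm thick; plain round shank 59 mm long. Grips and collars are alike; shanks are 16, 19 and 22 mm thick, which pin has which is not told. About 0.3 kg.
- pin_a_neck (a point): The point on the axis of the pin of pin_a_grip where the shank meets the underside of the collar; z runs up the pin.
- pin_b_grip (a point): Centre of the grip of one of three steel hitch pins, 29 mm above the collar's underside, on the axis; z up the pin. From the top: knurled round grip 24 mm across, 46 mm tall; round collar 44 mm across, 6 mm thick; plain round shank 59 mm long. Grips and collars are alike; shanks are 16, 19 and 22 mm thick, which pin has which is not told. About 0.3 kg.
- pin_b_neck (a point): The point on the axis of the pin of pin_b_grip where the shank meets the underside of the collar; z runs up the pin.
- pin_c_grip (a point): Centre of the grip of one of three steel hitch pins, 29 mm above the collar's underside, on the axis; z up the pin. From the top: knurled round grip 24 mm across, 46 mm tall; round collar 44 mm across, 6 mm thick; plain round shank 59 mm long. Grips and collars are alike; shanks are 16, 19 and 22 mm thick, which pin has which is not told. About 0.3 kg.
- pin_c_neck (a point): The point on the axis of the pin of pin_c_grip where the shank meets the underside of the collar; z runs up the pin.
- drawbar_seat (a point): Centre of the pin hole at the top of the drawbar clevis, a dark steel fork of two lugs fixed to the bench, top 89 mm above the bench. The pin to be sized stands in this 28 mm hole, collar on the lug, shank straight down. The other two pins stand in a dark drilled timber block at the back.
- gauge: Taper gauge fixed to the bench: two ground steel bars 14 mm thick, tops 86 mm above the bench, on a grey frame, open below the bars. Origin at bench level under the middle line. The slot between the bars runs along x: wide and open at -x, narrowing 0.175 mm per mm towards +x; y across, z up. A pin hangs in the slot by its collar, which slides on the bar tops.
- gauge_entry (a point): Point on the slot's centre line at the height of the bar tops, 55 mm on the wide side of the middle line; the slot is 29 mm wide here, so any shank can be lowered in. Axes as the gauge. Pushing the pin some 8 to 15 N along the slot wedges it firmly; more than 60 N between pin and gauge spoils the gauge.
- line_thin (a point): Point on the slot's centre line, at bar-top height, at the engraved line for 16 mm, nearest the narrow end; axes as the gauge. A shank of this size touching both bars has its axis here, or a few mm on when pushed firmly. 1 mm off to the side, it meets one bar 11 mm too soon and is pushed sideways: only a stop with both bars pressing evenly counts.
- line_middle (a point): Point on the slot's centre line, at bar-top height, at the engraved line for 19 mm, 17 mm before the thin one; axes as the gauge. A shank of this size touching both bars has its axis here, or a few mm on when pushed firmly. 1 mm off to the side, it meets one bar 11 mm too soon and is pushed sideways: only a stop with both bars pressing evenly counts.
- line_thick (a point): Point on the slot's centre line, at bar-top height, at the engraved line for 22 mm, nearest the wide end, 17 mm before the middle one; axes as the gauge. A shank of this size touching both bars has its axis here, or a few mm on when pushed firmly. 1 mm off to the side, it meets one bar 11 mm too soon and is pushed sideways: only a stop with both bars pressing evenly counts.
- rack_thin (a point): Centre of the mouth of the rack's 22 mm hole (-y end), the place for a thin (16 mm) pin. The rack is a fixed timber offcut 89 mm wide (x), 215 mm long (y) and 89 mm high with three holes, 75 mm deep, 65 mm apart in a row along y; a pin hangs in its hole, collar on the timber. z up.
- rack_middle (a point): Centre of the mouth of the rack's 25 mm hole (middle), the place for a middle (19 mm) pin. The rack is a fixed timber offcut 89 mm wide (x), 215 mm long (y) and 89 mm high with three holes, 75 mm deep, 65 mm apart in a row along y; a pin hangs in its hole, collar on the timber. z up.
- rack_thick (a point): Centre of the mouth of the rack's 28 mm hole (+y end), the place for a thick (22 mm) pin. The rack is a fixed timber offcut 89 mm wide (x), 215 mm long (y) and 89 mm high with three holes, 75 mm deep, 65 mm apart in a row along y; a pin hangs in its hole, collar on the timber. z up.
Things that resemble listed ones, but are neither listed nor needed, are in the scene too. Leave any blue or green look-alike of the gauge alone.

How it is judged:
By the outcome, as a careful person would: the job done as asked, in the order asked, and still so for the second after the job is handed in, with the robot touching nothing.
It also fails if it takes over 72 s, if anything falls off the work surface, if the arm or the gripper's body presses on something with over 40 N, if the wrist force passes 120 N, or if a joint passes its speed limit or range.

## Working session

There is one attempt and no reset: what is moved stays moved. The work goes in short steps, Python scripts to look and compute and a tool call to move; the robot and the scene stay as the last step left them, time stands still between calls to the robot, and variables do not carry over. Pictures are saved under pics/ and viewed, and the job is handed in when it is done.

Besides the shell and the picture viewer there is one more tool, called as a command line: name --pt "numbers of a row" for each row, then --argument value for the rest. arm_command: Moves the arm, as the interface text tells. Its arguments: {"type":"object","properties":{"hand":{"type":"array","items":{"type":"number"}},"xyz":{"type":"array","items":{"type":"array","items":{"type":"number"}}},"turn":{"type":"array","items":{"type":"number"}}},"required":["hand","xyz","turn"]}

```bash
mkdir -p pics; ls; cat > h.py <<'E'
import numpy as np, cv2
from cell import r, read_camera, spotter
from scipy.spatial.transform import Rotation as R
def cam(name,tag):
    p=read_camera(name); cv2.imwrite(f'pics/{tag}.png',p['image'][:,:,::-1]); return p
def pose(p):
    o=np.array(p['orientation']);
    return (R.from_rotvec(o).as_matrix() if o.shape==(3,) else o), np.array(p['xyz'])
def w(p,x):
    M,t=pose(p); return M@np.array(x)+t
def px(p,X):
    M,t=pose(p); c=M.T@(np.array(X)-t); return [p['fx']*c[0]/c[2]+p['cx'],p['fy']*c[1]/c[2]+p['cy']]
def ray(p,u,v):
    M,t=pose(p); return t, M@np.array([(u-p['cx'])/p['fx'],(v-p['cy'])/p['fy'],1])
def atz(p,u,v,z):
    t,d=ray(p,u,v); return t+d*(z-t[2])/d[2]
def tri(p1,a,p2,b):
    t1,d1=ray(p1,*a);t2,d2=ray(p2,*b)
    s=np.linalg.lstsq(np.c_[d1,-d2],t2-t1,rcond=None)[0]
    A=t1+s[0]*d1;B=t2+s[1]*d2
    return (A+B)/2,np.linalg.norm(A-B)
E
python3 - <<'E'
from h import *
np.set_printoptions(precision=4,suppress=True)
print(r.get_obs())
ps={n:cam(n,n+'0') for n in('scene','top')}
for n,p in ps.items():
    print(n,p['xyz'],p['orientation'],p['fx'],p['cx'],p['cy'],p['shot'])
    for th in ['pin_a_grip','pin_a_neck','drawbar_seat','gauge','gauge_entry','line_thin','line_middle','line_thick','rack_thin','rack_middle','rack_thick']:
        for d in spotter.landmark_of(p,th):
            X=w(p,d['xyz']); print(n,th,round(d['score'],2),X.round(4),np.round(px(p,X),0))
E
```

```text
pics
{'time': 0.0, 'qpos': array([ 1.0514,  0.314 ,  0.0449,  1.3036, -0.    ,  1.4312]), 'joint_velocities': array([-0.0012,  0.0006, -0.0013, -0.002 ,  0.0003, -0.001 ]), 'effort': array([  0.0006, -48.0618,  29.8539,   0.019 ,  -0.0001,  -0.    ]), 'position': array([0.2129, 0.5336, 0.2524]), 'eef_rot': array([-1.552 ,  0.2985, -0.2976]), 'contact_force': array([-0.9398,  0.1771,  0.0104]), 'wrist_torque': array([ 0.0398,  0.0398, -0.0135]), 'opening': 0.9984526565775877}
scene [ 1.2666 -0.1065  1.2669] [-1.9217 -1.8455  0.5431] 530.8768167557508 285.505145040604 204.70693139180926 1
scene pin_a_grip 0.59 [0.7682 0.0179 0.1171] [326. 295.]
scene pin_a_neck 0.66 [0.7647 0.019  0.0919] [325. 298.]
scene pin_a_neck 0.51 [0.5229 0.0093 0.0826] [314. 214.]
scene pin_a_neck 0.26 [0.4416 0.3278 0.0885] [428. 184.]
scene drawbar_seat 0.93 [ 0.5485 -0.2932  0.0872] [198. 225.]
scene gauge 0.8 [ 0.5715 -0.0023 -0.0013] [309. 246.]
scene gauge 0.65 [ 0.4382 -0.5146 -0.0014] [125. 211.]
scene gauge 0.63 [ 0.2378 -0.2913 -0.0038] [207. 154.]
scene gauge_entry 0.82 [0.522  0.0077 0.0836] [313. 
[... 2052 characters left out ...]
.0841] [117. 290.]
top line_thin 0.62 [ 0.4549 -0.5146  0.0861] [426. 227.]
top line_middle 0.95 [ 0.4435 -0.5172  0.0893] [427. 231.]
top line_middle 0.8 [ 0.5771 -0.0114  0.0898] [253. 182.]
top line_middle 0.77 [ 0.2373 -0.2921  0.0928] [349. 302.]
top line_middle 0.65 [0.2462 0.3742 0.0864] [116. 295.]
top line_thick 0.95 [0.2287 0.3837 0.0877] [113. 301.]
top line_thick 0.87 [ 0.556  -0.0041  0.0861] [250. 189.]
top line_thick 0.84 [ 0.2193 -0.2859  0.0887] [347. 308.]
top line_thick 0.78 [ 0.4247 -0.5144  0.0919] [427. 237.]
top rack_thin 0.55 [0.5684 0.2957 0.0882] [147. 184.]
top rack_middle 0.8 [0.5066 0.3151 0.086 ] [140. 205.]
top rack_thick 0.97 [0.444  0.3287 0.0886] [134. 226.]
```

View pics/scene0.png

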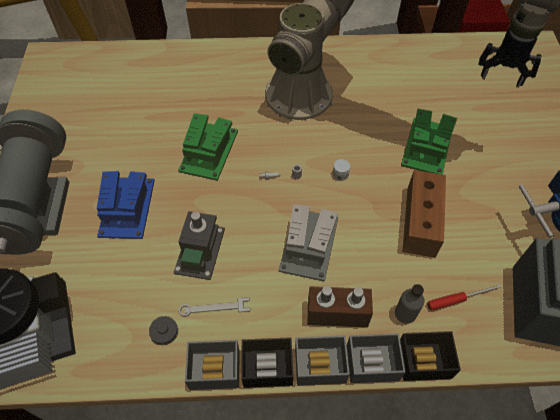

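View pics/top0.png

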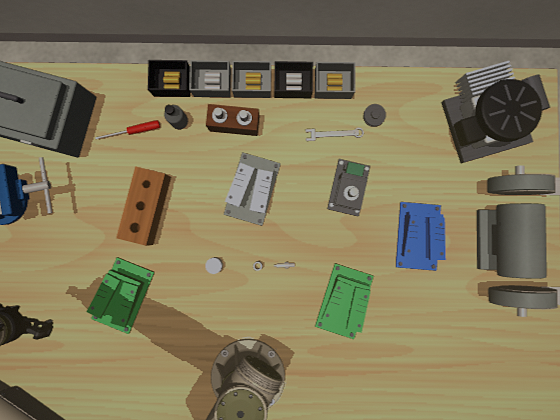

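In the scene picture, the pin to be sized stands in the dark clevis at (197,220), top (352,192). The other two pins, scene (325,298) and (357,298), are in the dark block. The grey gauge is at scene (310,240); its look-alikes are green (208,145), green (430,140) and blue (125,205). The rack is at (427,210). I'll check these in close crops.

```bash
python3 - <<'E'
import cv2,numpy as np
s=cv2.imread('pics/scene0.png');t=cv2.imread('pics/top0.png')
def c(i,u,v,w=34,k=5): return cv2.resize(i[v-w:v+w,u-w:u+w],None,fx=k*56/68/ w*34/ 1.0,fy=k*56/68/w*34,interpolation=cv2.INTER_CUBIC)
a=np.hstack([c(s,310,232),c(t,251,188)])
b=np.hstack([c(s,197,226),c(t,351,190)])
d=np.hstack([c(s,427,205),c(t,141,205)])
for n,i in zip(['ga','cl','ra'],[a,b,d]): cv2.imwrite(f'pics/c_{n}.png',i); print(i.shape)
E
```

```text
(280, 560, 3)
(280, 560, 3)
(280, 560, 3)
```

View pics/c_ga.png

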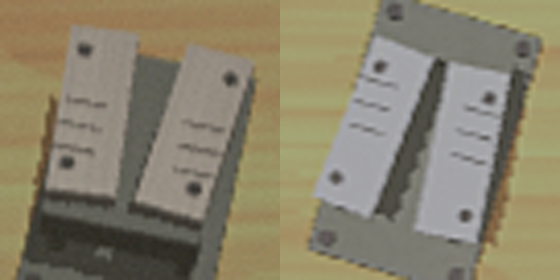

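View pics/c_cl.png

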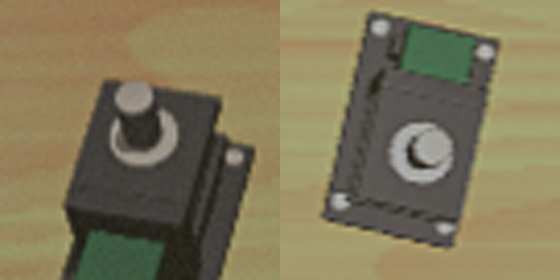

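View pics/c_ra.png

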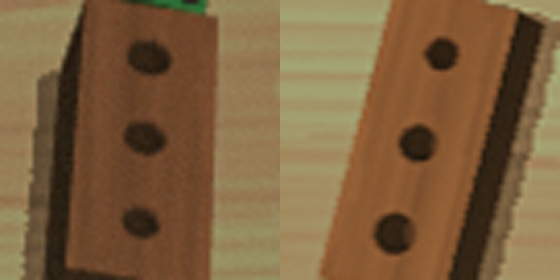

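Clevis pin, grey gauge with three lines per bar, and rack hole sizes (largest at low x) all match the descriptions. Next come sub-pixel fits.

```bash
cat > fit.py <<'E'
from h import *
np.set_printoptions(precision=4,suppress=True)
S=[cam('scene','s1'),cam('top','t1')]
o=r.get_obs(); print(R.from_rotvec(o['eef_rot']).as_matrix())
# bars
for p,thr,roi in zip(S,(120,120),((276,198,344,266),(217,154,285,222))):
    x0,y0,x1,y1=roi; k=8
    g=cv2.resize(cv2.cvtColor(p['image'],cv2.COLOR_RGB2GRAY)[y0:y1,x0:x1],None,fx=k,fy=k,interpolation=cv2.INTER_CUBIC)
    t,_=cv2.threshold(g,0,255,cv2.THRESH_OTSU)
    m=cv2.morphologyEx((g>(135 if p is S[0] else 160)).astype(np.uint8),cv2.MORPH_CLOSE,np.ones((21,21)))
    n,l,st,_=cv2.connectedComponentsWithStats(m)
    big=[i for i in range(1,n) if st[i,4]>3000]
    print('otsu',t,[st[i].tolist() for i in big])
    vis=cv2.cvtColor(g,cv2.COLOR_GRAY2BGR)
    for i in big:
        c=max(cv2.findContours((l==i).astype(np.uint8),cv2.RETR_EXTERNAL,cv2.CHAIN_APPROX_NONE)[0],key=cv2.contourArea)
        q=cv2.approxPolyDP(c,25,True)[:,0]; cv2.polylines(vis,[q],True,(0,0,255),1)
        uv=(q+.5)/k-.5+np.array([x0,y0])
        print([ (u.round(1).tolist(),atz(p,*u,0.086)[:2].round(4).tolist()) for u in uv])
    cv2.imwrite('pics/v%d.png'%p['shot'],vis); print(p['shot'])
# pin
for p,nm in zip(S,'st'):
    for th in ['pin_a_grip','pin_a_neck','pin_b_grip']:
        for d in spotter.landmark_of(p,th): print(nm,th,round(d['score'],2),w(p,d['xyz']))
    for d in spotter.regions_of(p,'pin_a_grip'):
        v,u=np.nonzero(d['pixels']); print(nm,'reg',round(d['score'],2),u.mean(),v.mean(),len(u))
E
python3 fit.py
```

```text
[[ 0.9287  0.      0.3707]
 [-0.3707  0.0001  0.9287]
 [ 0.     -1.      0.0001]]
otsu 107.0 [[0, 51, 338, 493, 66421], [265, 52, 279, 371, 45192], [427, 204, 117, 340, 27204]]
[([317.6, 206.6], [0.5012, 0.0214]), ([293.1, 203.9], [0.4904, -0.0432]), ([290.6, 216.4], [0.5294, -0.0518]), ([275.6, 213.2], [0.5178, -0.0908]), ([275.6, 230.3], [0.5701, -0.0925]), ([283.6, 230.2], [0.5705, -0.0718]), ([275.6, 233.3], [0.579, -0.0928]), ([276.9, 265.4], [0.671, -0.0924]), ([287.1, 221.2], [0.5436, -0.0616]), ([287.1, 242.8], [0.608, -0.0645]), ([303.1, 244.8], [0.6154, -0.0242]), ([308.3, 207.6], [0.5034, -0.0034])]
[([343.4, 205.2], [0.4994, 0.0906]), ([320.4, 206.7], [0.5019, 0.029]), ([309.1, 246.3], [0.6203, -0.0093]), ([324.7, 249.9], [0.6322, 0.0294]), ([335.2, 216.2], [0.533, 0.0654]), ([343.4, 219.1], [0.5427, 0.0862]), ([343.4, 210.6], [0.5164, 0.0889]), ([327.4, 206.9], [0.5034, 0.0475])]
[([343.4, 224.3], [0.5587, 0.0845]), ([337.1, 223.8], [0.5566, 0.0681]), ([329.1, 265.4], [0.676, 0.0367]), ([343.4, 265.4], [0.6774, 0.0723])]
3
otsu 132.0 [[64, 75, 229, 343, 36348], [265, 124, 179, 345, 35580]]
[([240.7, 162.9], [0.6328, 0.0244]), ([224.6, 200.7], [0.522, 0.0692]), ([237.2, 205.7], [0.508, 0.0323]), ([253.1, 168.4], [0.6172, -0.0119])]
[([258.3, 169.1], [0.6156, -0.0272]), ([249.7, 208.9], [0.4991, -0.004]), ([263.8, 212.1], [0.4906, -0.0451]), ([271.9, 172.3], [0.6066, -0.067])]
4
s pin_a_grip 0.5 [0.765  0.0195 0.1185]
s pin_a_neck 0.65 [0.7644 0.0216 0.0904]
s pin_b_grip 0.67 [ 0.5503 -0.2959  0.1202]
s reg 0.88 325.64406779661016 296.8372881355932 295
t pin_a_grip 0.74 [0.7627 0.0185 0.1169]
t pin_a_grip 0.61 [ 0.5928 -0.0139  0.085 ]
t pin_a_neck 0.65 [0.7631 0.0135 0.0922]
t pin_b_grip 0.55 [ 0.5483 -0.2978  0.1181]
t reg 0.49 244.36627906976744 117.34883720930233 172
t reg 0.4 251.82813659985152 188.42167780252413 2694
```

```bash
cat > fit2.py <<'E'
from h import *
from scipy.ndimage import map_coordinates
np.set_printoptions(precision=4,suppress=True)
S=[cam('scene','s2'),cam('top','t2')]
edges={'Lin':((.508,.0323),(.6172,-.0119)),'Rin':((.4991,-.004),(.6156,-.0272))}
dark={'Lin':1,'Rin':-1}
for p,nm in zip(S,'st'):
    g=cv2.cvtColor(p['image'],cv2.COLOR_RGB2GRAY).astype(float)
    for e,(a,b) in edges.items():
        a=np.array(a);b=np.array(b);d=b-a;n=np.array([-d[1],d[0]])/np.linalg.norm(d)
        pts=[]
        for f in np.linspace(.12,.88,40):
            s=np.arange(-.008,.008,.0003)
            X=a+f*d+s[:,None]*n
            uv=np.array([px(p,[*q,.086]) for q in X])
            pr=map_coordinates(g,[uv[:,1],uv[:,0]],order=1)
            gr=np.convolve(np.gradient(pr),np.ones(5)/5,'same')*dark[e]; gr[:3]=0; gr[-3:]=0
            i=gr.argmax(); wt=np.clip(gr[max(0,i-6):i+7],0,None); ss=s[max(0,i-6):i+7]
            pts.append(a+f*d+n*(wt@ss/wt.sum()))
        pts=np.array(pts,np.float32)
        vx,vy,x0,y0=cv2.fitLine(pts,cv2.DIST_HUBER,0,.001,.001).ravel()
        if vx<0: vx,vy=-vx,-vy
        print(nm,e,'ang',np.degrees(np.arctan2(vy,vx)),'y at x=.52,.56,.6',[y0+(x-x0)*vy/vx for x in(.52,.56,.6)], 'res',np.std((pts-[x0,y0])@[-vy,vx]))
# pin discs
C={}
for p,nm,c in zip(S,'st',((195,216),(354,191))):
    k=8;W=16
    x0,y0=c[0]-W,c[1]-W
    g=cv2.resize(cv2.cvtColor(p['image'],cv2.COLOR_RGB2GRAY)[y0:y0+2*W,x0:x0+2*W],None,fx=k,fy=k,interpolation=cv2.INTER_CUBIC)
    cv2.imwrite(f'pics/pin_{nm}.png',cv2.resize(g,None,fx=2,fy=2))
    print(nm,x0,y0)
for p,nm in zip(S,'st'):
    for th in['rack_thin','rack_middle','rack_thick','line_thick','line_middle','line_thin','gauge_entry','drawbar_seat']:
        for d in spotter.landmark_of(p,th):
            X=w(p,d['xyz'])
            if X[0]>.4 and abs(X[1])<.4: print(nm,th,round(d['score'],2),X)
E
python3 fit2.py; python3 -c "
import cv2,numpy as np
cv2.imwrite('pics/pins.png',np.hstack([cv2.imread('pics/pin_s.png'),cv2.imread('pics/pin_t.png')])[:, :])"
```

```text
s Lin ang -20.417109 y at x=.52,.56,.6 [np.float32(0.025826152), np.float32(0.010936679), np.float32(-0.003952794)] res 0.00034823202
s Rin ang -10.613489 y at x=.52,.56,.6 [np.float32(-0.004716682), np.float32(-0.01221223), np.float32(-0.019707778)] res 0.0005718742
t Lin ang -20.627926 y at x=.52,.56,.6 [np.float32(0.022726852), np.float32(0.007669578), np.float32(-0.0073876986)] res 0.00038546007
t Rin ang -9.994623 y at x=.52,.56,.6 [np.float32(-0.006405902), np.float32(-0.013455115), np.float32(-0.02050433)] res 0.0011132458
s 179 200
t 338 175
s rack_thin 0.9 [0.57   0.3029 0.092 ]
s rack_thin 0.58 [0.7676 0.0205 0.0923]
s rack_thin 0.23 [ 0.5933 -0.0103  0.0854]
s rack_middle 0.36 [ 0.55   -0.2917  0.1204]
s rack_thick 0.81 [0.4415 0.3286 0.0885]
s line_thick 0.81 [ 0.5559 -0.0023  0.0854]
s line_middle 0.64 [ 0.5755 -0.0065  0.086 ]
s line_thin 0.84 [ 0.5919 -0.0111  0.0836]
s gauge_entry 0.6 [0.5215 0.0084 0.0836]
s drawbar_seat 0.75 [ 0.5481 -0.2898  0.0855]
t rack_thin 0.57 [0.5681 0.301  0.0887]
t rack_middle 0.52 [0.7639 0.0177 0.1151]
t rack_thick 0.91 [0.4435 0.3264 0.0895]
t line_thick 0.64 [ 0.5547 -0.0058  0.0922]
t line_thick 0.32 [0.5166 0.0013 0.0896]
t line_middle 0.96 [ 0.5771 -0.0122  0.0906]
t line_thin 0.85 [ 0.5935 -0.0122  0.0886]
t gauge_entry 0.67 [0.5211 0.006  0.0874]
t drawbar_seat 0.9 [ 0.5513 -0.2921  0.0927]
t drawbar_seat 0.48 [ 0.5509 -0.2967  0.0925]
```

View pics/pins.png

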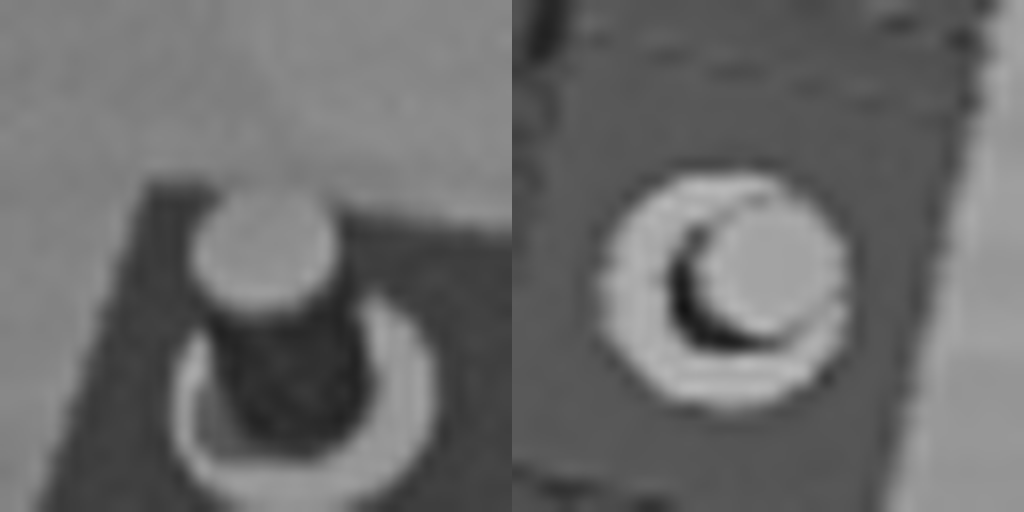

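```bash
python3 - <<'E'
from h import *
np.set_printoptions(precision=4,suppress=True)
S=[cam('scene','s3'),cam('top','t3')]
print(tri(S[0],(195.06,215.1),S[1],(353.8,191.2)))
print(atz(S[0],195.06,215.1,.141),atz(S[1],353.8,191.2,.141),'collar',atz(S[1],350.9,192.6,.095))
# rack holes: dark blobs centroid
for p,nm,cs in zip(S,'st',(((427,224),(430,203),(427,185)),((147,184),(140,205),(134,226)))):
    g=cv2.cvtColor(p['image'],cv2.COLOR_RGB2GRAY)
    for c in cs:
        W=7;s=g[c[1]-W:c[1]+W+1,c[0]-W:c[0]+W+1].astype(float)
        wt=np.clip(np.median(s)-12-s,0,40); wt[wt<8]=0
        v,u=np.mgrid[-W:W+1,-W:W+1]
        uv=(c[0]+(wt*u).sum()/wt.sum(),c[1]+(wt*v).sum()/wt.sum())
        print(nm,np.round(uv,2),atz(p,*uv,.089))
E
```

```text
(array([ 0.5503, -0.2948,  0.1405]), np.float64(0.003630294937401144))
[ 0.5508 -0.2929  0.141 ] [ 0.5503 -0.2965  0.141 ] collar [ 0.5499 -0.2955  0.095 ]
s [426.7  224.78] [0.5701 0.3002 0.089 ]
s [427.7  204.25] [0.5068 0.315  0.089 ]
s [428.74 184.71] [0.4435 0.3299 0.089 ]
t [145.86 183.75] [0.5679 0.298  0.089 ]
t [139.97 205.38] [0.5049 0.3133 0.089 ]
t [134.14 227.31] [0.4413 0.3283 0.089 ]
```

arm_command --hand '[8.5,8.5,8.5,8.5,8.5,8.5,8.5,8.5,8.5,8.5]' --pt "2.7 0 -2.8" --pt "2.7 0 -2.8" --pt "2.7 0 -2.8" --pt "2.7 0 -2.8" --pt "2.7 0 -2.8" --pt "2.7 0 -2.8" --pt "2.7 0 -2.8" --pt "2.7 0 -2.8" --pt "2.7 0 -2.8" --pt "2.7 0 -2.8" --turn '[0,0,0,0,0,0,0,0,0,0]'

```text
time: 3.53
position: [0.3604, 0.1722, 0.2536]
eef_rot: [-1.55, 0.297, -0.299]
contact_force: [0.2, -0.1, -0.4]
opening: 0.994
```

arm_command --hand '[8.5,8.5,8.5,8.5,8.5,8.5,8.5,8.5,8.5,8.5]' --pt "0 0 0" --pt "0 0 0" --pt "0 0 0" --pt "0 0 0" --pt "0 0 0" --pt "0 0 0" --pt "0 0 0" --pt "0 0 0" --pt "0 0 0" --pt "0 0 0" --turn '[7,7,7,7,7,7,7,7,7,7]'

```text
time: 4.37
position: [0.3602, 0.1739, 0.2534]
eef_rot: [-1.191, 1.236, -1.236]
contact_force: [0.1, 0.3, 0.2]
opening: 0.991
```

```bash
cat >> h.py <<'E'
def to(target,heading=None):
    o=r.get_obs(); M=R.from_rotvec(o['eef_rot']).as_matrix()
    d=M.T@(np.array(target)-o['position'])*100
    hd=np.degrees(np.arctan2(M[1,2],M[0,2]))
    print('pos',o['position'].round(4),'tool delta cm',d.round(2),'z heading',hd.round(2),'tilt',np.degrees(np.arccos(-M[2,1])).round(2),'turn',None if heading is None else round(hd-heading,2),'F',o['contact_force'].round(2))
E
python3 -c "
from h import *
to([.5503,-.2948,.2],-15.4)"
```

```text
pos [0.3602 0.1739 0.2534] tool delta cm [46.14  5.34 20.72] z heading -2.11 tilt 0.02 turn 13.29 F [0.08 0.34 0.18]
```

arm_command --hand '[8.5,8.5,8.5,8.5,8.5,8.5,8.5,8.5,8.5,8.5]' --pt "3.6 0 1.6" --pt "3.6 0 1.6" --pt "3.6 0 1.6" --pt "3.6 0 1.6" --pt "3.6 0 1.6" --pt "3.6 0 1.6" --pt "3.6 0 1.6" --pt "3.6 0 1.6" --pt "3.6 0 1.6" --pt "3.6 0 1.6" --turn '[0,0,0,0,0,0,0,0,0,0]'

```text
time: 5.2
position: [0.5094, -0.1929, 0.2534]
eef_rot: [-1.194, 1.232, -1.232]
contact_force: [0.0, -0.1, 0.6]
opening: 1.0
```

arm_command --hand '[8.5,8.5,8.5,8.5,8.5,8.5,8.5,8.5,8.5,8.5]' --pt "3.4 0 1.6" --pt "3.4 0 1.6" --pt "3.34 0 1.52" --pt "0 0.9 0" --pt "0 0.9 0" --pt "0 0.9 0" --pt "0 0.9 0" --pt "0 0.9 0" --pt "0 0.84 0" --pt "0 0 0" --turn '[0,0,0,6.65,6.64,0,0,0,0,0]'

```text
time: 6.03
position: [0.5522, -0.2925, 0.1978]
eef_rot: [-1.075, 1.401, -1.396]
contact_force: [-0.3, 0.2, -0.3]
opening: 0.996
```

```bash
python3 - <<'E'
from h import *
to([.5503,-.2948,.127],-15.4)
for n in('scene','top'):
    p=cam(n,n+'4'); c=(197,205) if n=='scene' else (354,192)
    i=p['image'][c[1]-35:c[1]+35,c[0]-35:c[0]+35,::-1]; cv2.imwrite(f'pics/a_{n}.png',cv2.resize(i,(400,400),interpolation=cv2.INTER_CUBIC))
cv2.imwrite('pics/a.png',np.hstack([cv2.imread('pics/a_scene.png'),cv2.imread('pics/a_top.png')]))
E
```

```text
pos [ 0.5522 -0.2925  0.1978] tool delta cm [ 0.27  7.08 -0.11] z heading -14.94 tilt 0.17 turn 0.46 F [-0.32  0.2  -0.26]
```

View pics/a.png

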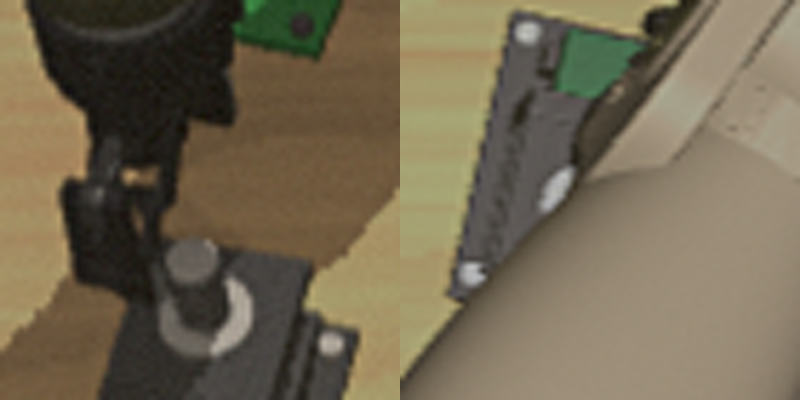

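arm_command --hand '[8.5,8.5,8.5,8.5,8.5,8.5,8.5,8.5,8.5,8.5]' --pt "0 0 0" --pt "0 1.2 0" --pt "0 1.2 0" --pt "0 1.2 0" --pt "0 1.2 0" --pt "0 1.2 0" --pt "0 1.0 0" --pt "0 0 0" --pt "0 0 0" --pt "0 0 0" --turn '[0,0,0,0,0,0,0,0,0,0]'

```text
time: 6.97
position: [0.5535, -0.2939, 0.1308]
eef_rot: [-1.073, 1.399, -1.401]
contact_force: [-0.5, 0.2, 0.1]
opening: 0.997
```

```bash
python3 - <<'E'
from h import *
to([.5503,-.2948,.127],-15.4)
for n in('scene',):
    p=cam(n,n+'5'); c=(197,205) if n=='scene' else (354,192)
    i=p['image'][c[1]-35:c[1]+35,c[0]-35:c[0]+35,::-1]; cv2.imwrite(f'pics/b.png',cv2.resize(i,(560,560),interpolation=cv2.INTER_CUBIC))
E
```

```text
pos [ 0.5535 -0.2939  0.1308] tool delta cm [ 0.17  0.38 -0.29] z heading -15.04 tilt 0.08 turn 0.36 F [-0.54  0.21  0.1 ]
```

View pics/b.png

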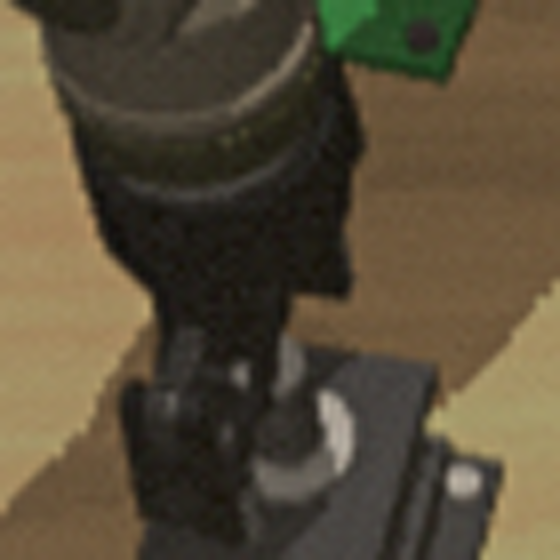

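arm_command --hand '[8.5,8.5,8.5,8.5,6.0,4.0,2.0,2.0,2.0,2.0]' --pt "0.17 0.2 -0.29" --pt "0 0.2 0" --pt "0 0 0" --pt "0 0 0" --pt "0 0 0" --pt "0 0 0" --pt "0 0 0" --pt "0 0 0" --pt "0 0 0" --pt "0 0 0" --turn '[0,0,0,0,0,0,0,0,0,0]'

```text
time: 7.85
position: [0.5497, -0.2945, 0.126]
eef_rot: [-1.073, 1.4, -1.4]
contact_force: [-0.4, 0.5, 1.6]
opening: 0.266
```

arm_command --hand '[1.5,1.5,1.5,1.5,1.5,1.5,1.5,1.5,1.5,1.5]' --pt "0 0 0" --pt "0 0 0" --pt "0 0 0" --pt "0 0 0" --pt "0 0 0" --pt "0 0 0" --pt "0 0 0" --pt "0 0 0" --pt "0 0 0" --pt "0 0 0" --turn '[0,0,0,0,0,0,0,0,0,0]'

```text
time: 8.68
position: [0.5497, -0.2945, 0.126]
eef_rot: [-1.073, 1.4, -1.4]
contact_force: [-2.5, 0.7, 5.4]
opening: 0.263
```

```bash
python3 - <<'E'
from h import *
to([.5503,-.2948,.127],-15.4); print(r.get_obs()['opening']*85, r.get_obs()['wrist_torque'])
p=cam('scene','scene6'); c=(197,205)
i=p['image'][c[1]-35:c[1]+35,c[0]-35:c[0]+35,::-1]; cv2.imwrite(f'pics/b2.png',cv2.resize(i,(560,560),interpolation=cv2.INTER_CUBIC))
E
```

```text
pos [ 0.5497 -0.2945  0.126 ] tool delta cm [ 0.02 -0.1   0.06] z heading -15.05 tilt 0.01 turn 0.35 F [-2.47  0.74  5.43]
22.351846396601807 [ 0.16973155  0.49718127 -0.02486802]
```

View pics/b2.png

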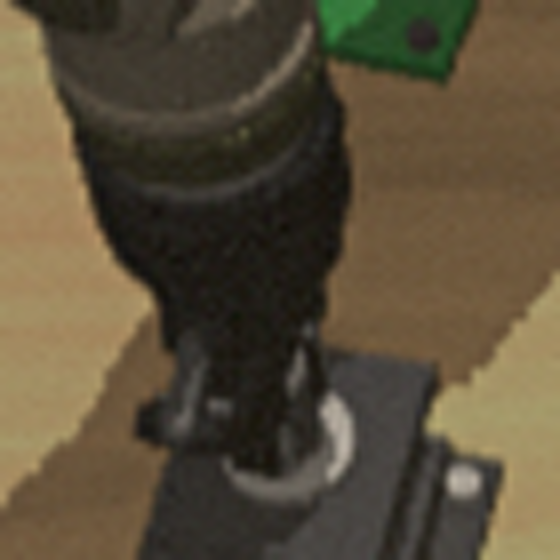

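arm_command --hand '[1.5,1.5,1.5,1.5,1.5,1.5,1.5,1.5,1.5,1.5]' --pt "0 -0.4 0" --pt "0 -0.8 0" --pt "0 -1.2 0" --pt "0 -1.2 0" --pt "0 -1.2 0" --pt "0 -1.2 0" --pt "0 -1.2 0" --pt "0 -1.2 0" --pt "0 -0.6 0" --pt "0 0 0" --turn '[0,0,0,0,0,0,0,0,0,0]'

```text
time: 9.57
position: [0.5507, -0.295, 0.2174]
eef_rot: [-1.072, 1.397, -1.402]
contact_force: [0.2, -0.7, -3.2]
opening: 0.269
```

```bash
python3 - <<'E'
from h import *
o=r.get_obs();print(o['opening']*85,o['wrist_torque'])
ang=np.radians(-15.4)
# entry point, average of estimates
to([.5213,.0087,.215],-15.4)
p=cam('scene','scene7'); c=(190,195)
i=p['image'][c[1]-40:c[1]+40,c[0]-40:c[0]+40,::-1]; cv2.imwrite(f'pics/b3.png',cv2.resize(i,(560,560),interpolation=cv2.INTER_CUBIC))
E
```

```text
22.868509954523574 [-0.041321   -0.06494301 -0.04220457]
pos [ 0.5507 -0.295   0.2174] tool delta cm [-28.57   0.19 -10.72] z heading -15.05 tilt 0.16 turn 0.35 F [ 0.19 -0.65 -3.24]
```

View pics/b3.png

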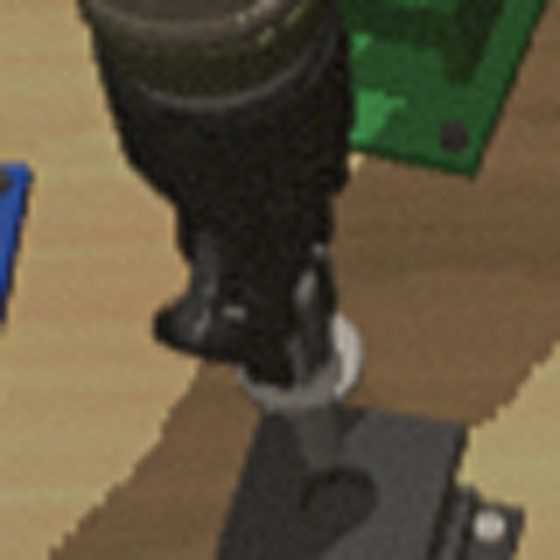

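arm_command --hand '[1.5,1.5,1.5,1.5,1.5,1.5,1.5,1.5,1.5,1.5]' --pt "-2.0 0 -0.8" --pt "-3.5 0 -1.3" --pt "-3.5 0 -1.3" --pt "-3.5 0 -1.3" --pt "-3.5 0 -1.3" --pt "-3.5 0 -1.3" --pt "-3.5 0 -1.3" --pt "-3.5 0 -1.3" --pt "-2.1 0 -0.8" --pt "0 0 0" --turn '[0,0,0,0,0,0,0,0,0,0]'

```text
time: 10.45
position: [0.5191, 0.0138, 0.2149]
eef_rot: [-1.077, 1.399, -1.393]
contact_force: [0.0, -0.1, -3.5]
opening: 0.265
```

arm_command --hand '[1.5,1.5,1.5,1.5,1.5,1.5,1.5,1.5,1.5,1.5]' --pt "0 0.5 0" --pt "0 0.5 0" --pt "0 0.5 0" --pt "0 0.5 0" --pt "0 0.2 0" --pt "0 0 0" --pt "0 0 0" --pt "0 0 0" --pt "0 0 0" --pt "0 0 0" --turn '[0.4,0,0,0,0,0,0,0,0,0]'

```text
time: 11.28
position: [0.521, 0.0093, 0.1942]
eef_rot: [-1.069, 1.405, -1.405]
contact_force: [-0.8, 0.1, -2.9]
opening: 0.269
```

```bash
python3 - <<'E'
from h import *
to([.5213,.009,.19],-15.4)
p=cam('scene','scene8'); c=(310,205)
i=p['image'][c[1]-50:c[1]+50,c[0]-50:c[0]+50,::-1]; cv2.imwrite(f'pics/b4.png',cv2.resize(i,(600,600),interpolation=cv2.INTER_CUBIC))
p=cam('top','top8'); c=(250,190)
i=p['image'][c[1]-50:c[1]+50,c[0]-50:c[0]+50,::-1]; cv2.imwrite(f'pics/b5.png',cv2.resize(i,(400,400),interpolation=cv2.INTER_CUBIC))
E
```

```text
pos [0.521  0.0093 0.1942] tool delta cm [0.03 0.42 0.04] z heading -15.46 tilt 0.04 turn -0.06 F [-0.85  0.09 -2.91]
```

View pics/b4.png

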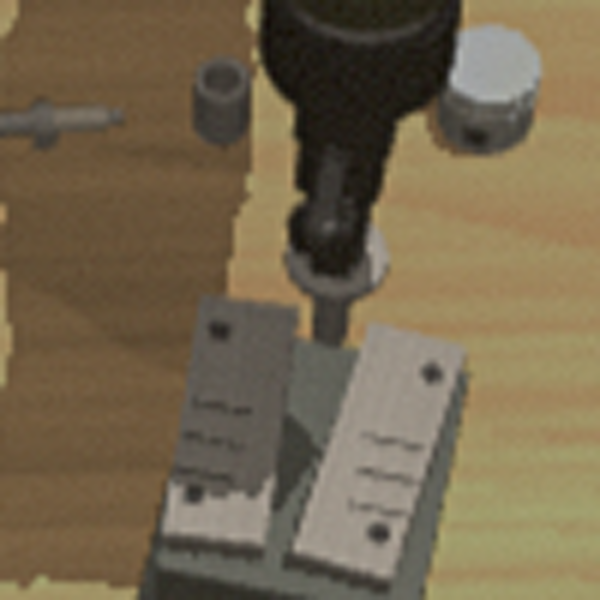

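View pics/b5.png

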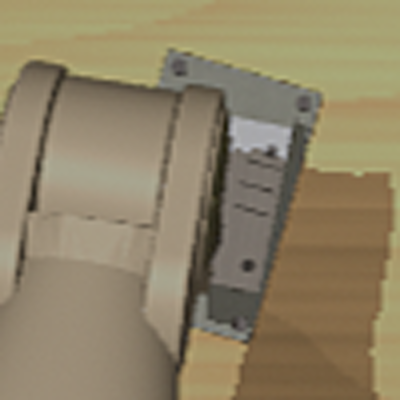

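```bash
python3 - <<'E'
from h import *
p=cam('scene','scene9')
o=r.get_obs()['position']
for z in(.157-.0,.15,.14,.13,.12,.11,.1): print(z,px(p,[o[0],o[1],z]))
g=cv2.cvtColor(p['image'],cv2.COLOR_RGB2GRAY).astype(int)
for v in range(205,215): print(v,g[v,304:326])
print('slot centre scene',px(p,[.521,.0103,.086]))
E
```

```text
0.157 [np.float64(315.09250999982135), np.float64(197.8780772951874)]
0.15 [np.float64(314.9409734769281), np.float64(199.42342992234916)]
0.14 [np.float64(314.7267641223096), np.float64(201.60791312548832)]
0.13 [np.float64(314.5151827363201), np.float64(203.76559659647424)]
0.12 [np.float64(314.30618125303454), np.float64(205.89697050627208)]
0.11 [np.float64(314.0997127716015), np.float64(208.00251314455352)]
0.1 [np.float64(313.8957315211558), np.float64(210.08269127751834)]
205 [110 109 117 126 127 129 140 135  74  54  60  65  62  56  73 127 135 141
 142 139 140 137]
206 [ 92  90  96  95  92 109 142 144  79  55  63  62  60  53  91 143 144 143
 140 140 141 140]
207 [ 90  89  85  87  85  99 144 148  68  55  66  63  60  61 114 145 142 141
 142 139 140 139]
208 [ 88  88  86  86  86  94 143 142  61  56  61  66  59  60 117 139 137 144
 141 140 137 138]
209 [ 90  90  87  89  85 100 140 140  62  60  65  63  56  61 130 139 135 141
 144 142 145 142]
210 [ 89  90  88  89  94 114 135 135  65  53  62  60  59  69 135 134 134 148
 144 145 146 147]
211 [ 91  88  89  89  83  97 113 113  73  61  61  59  57  93 136 138 138 149
 144 144 146 147]
212 [ 89  86  90  85  79  95 101 104  93  86  75  67  70 115 127 141 146 145
 141 146 149 146]
213 [ 90  89  90  91  77  94  95  98 100  97  93  93  96 104 106 110 148 146
 146 149 145 149]
214 [ 93  88  90  88  89  97  98  97 100 101  98  98  95  99  94 106 147 145
 148 147 150 147]
slot centre scene [np.float64(313.9309213600291), np.float64(212.98602173823897)]
```

arm_command --hand '[1.5,1.5,1.5,1.5,1.5,1.5,1.5,1.5,1.5,1.5]' --pt "0 0.7 0" --pt "0 0.9 0" --pt "0 0.9 0" --pt "0 0.9 0" --pt "0 0.9 0" --pt "0 0.9 0" --pt "0 0.8 0" --pt "0 0.5 0" --pt "0 0.3 0" --pt "0 0 0" --turn '[0,0,0,0,0,0,0,0,0,0]'

```text
time: 12.27
position: [0.5204, 0.0095, 0.1251]
eef_rot: [-1.07, 1.406, -1.404]
contact_force: [-0.3, 0.2, -3.8]
opening: 0.26
```

```bash
python3 - <<'E'
from h import *
to([.5213,.009,.124],-15.4)
p=cam('scene','scene10'); c=(310,205)
i=p['image'][c[1]-50:c[1]+50,c[0]-50:c[0]+50,::-1]; cv2.imwrite(f'pics/b6.png',cv2.resize(i,(600,600),interpolation=cv2.INTER_CUBIC))
E
```

```text
pos [0.5204 0.0095 0.1251] tool delta cm [0.02 0.11 0.1 ] z heading -15.45 tilt 0.07 turn -0.05 F [-0.33  0.22 -3.8 ]
```

View pics/b6.png

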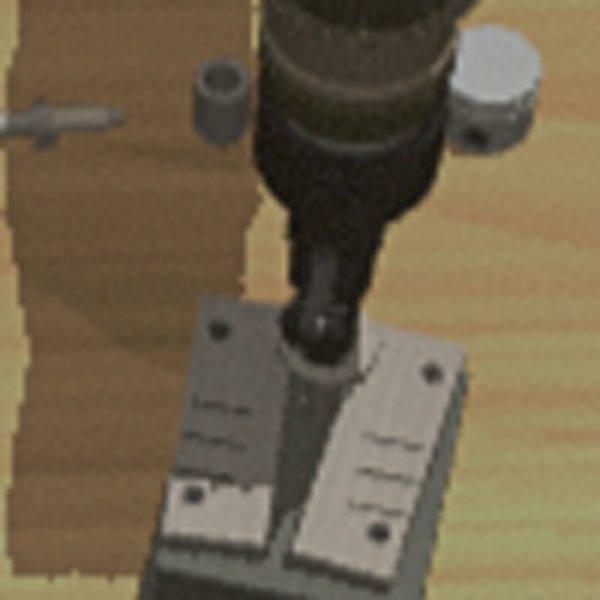

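arm_command --hand '[1.5,1.5,1.5,1.5,1.5,1.5,1.5,1.5,1.5,1.5]' --pt "0 0.1 0" --pt "0 0 0" --pt "0 0.1 0" --pt "0 0 0" --pt "0 0 0" --pt "0 0 0" --pt "0 0 0" --pt "0 0 0" --pt "0 0 0" --pt "0 0 0" --turn '[0,0,0,0,0,0,0,0,0,0]'

```text
time: 13.15
position: [0.5208, 0.0095, 0.1239]
eef_rot: [-1.069, 1.405, -1.405]
contact_force: [0.6, 0.4, -4.1]
opening: 0.263
```

arm_command --hand '[1.5,1.5,1.5,1.5,1.5,1.5,1.5,1.5,1.5,1.5]' --pt "0 0.1 0" --pt "0 0 0" --pt "0 0 0" --pt "0 0 0" --pt "0 0 0" --pt "0 0 0" --pt "0 0 0" --pt "0 0 0" --pt "0 0 0" --pt "0 0 0" --turn '[0,0,0,0,0,0,0,0,0,0]'

```text
time: 13.98
position: [0.5209, 0.0094, 0.123]
eef_rot: [-1.069, 1.405, -1.405]
contact_force: [-0.1, -0.5, -0.9]
opening: 0.266
```

arm_command --hand '[1.5,1.5,1.5,1.5,1.5,1.5,1.5,1.5,1.5,1.5]' --pt "0 0 0.3" --pt "0 0 0.5" --pt "0 0 0.5" --pt "0 0 0.5" --pt "0 0 0.5" --pt "0 0 0.5" --pt "0 0 0.4" --pt "0 0 0.2" --pt "0 0 0" --pt "0 0 0" --turn '[0,0,0,0,0,0,0,0,0,0]'

```text
time: 14.82
position: [0.5542, 0.0002, 0.123]
eef_rot: [-1.069, 1.404, -1.406]
contact_force: [-2.4, 0.9, 3.1]
opening: 0.269
```

```bash
cat >> h.py <<'E'
def st():
    o=r.get_obs(); a=np.radians(-15.4); ux=np.array([np.cos(a),np.sin(a)]); uy=np.array([-ux[1],ux[0]])
    d=o['position'][:2]-np.array([.5213,.009]); f=o['contact_force']
    print('t %.2f s along %.1f lat %.2f mm z %.4f | Fx %.2f Fy %.2f Fz %.2f'%(o['time'],1e3*d@ux,1e3*d@uy,o['position'][2],f[:2]@ux,f[:2]@uy,f[2]),'M',o['wrist_torque'].round(2))
E
python3 -c "
from h import *
st()
p=cam('scene','scene11'); c=(310,215)
i=p['image'][c[1]-50:c[1]+50,c[0]-50:c[0]+50,::-1]; cv2.imwrite(f'pics/b7.png',cv2.resize(i,(600,600),interpolation=cv2.INTER_CUBIC))"
```

```text
t 14.82 s along 34.1 lat 0.27 mm z 0.1230 | Fx -2.53 Fy 0.25 Fz 3.09 M [0.1  0.49 0.01]
```

View pics/b7.png

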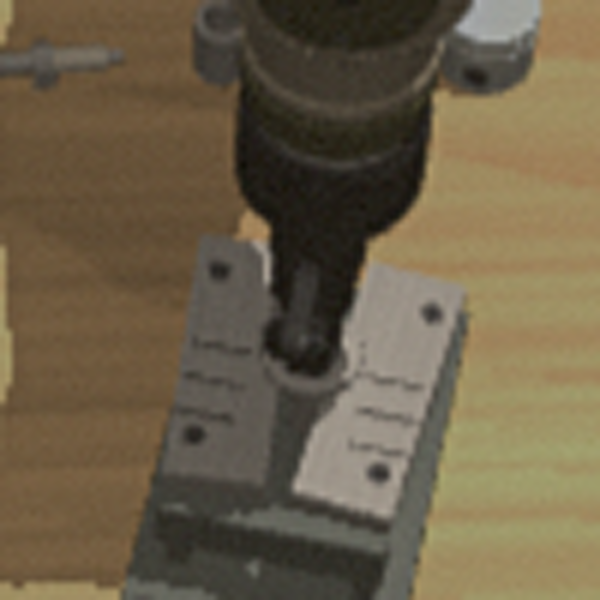

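arm_command --hand '[1.5,1.5,1.5,1.5,1.5,1.5,1.5,1.5,1.5,1.5]' --pt "0 -0.03 0" --pt "0 0 0.15" --pt "0 0 0.15" --pt "0 0 0.15" --pt "0 0 0.15" --pt "0 0 0.15" --pt "0 0 0.15" --pt "0 0 0" --pt "0 0 0" --pt "0 0 0" --turn '[0,0,0,0,0,0,0,0,0,0]'

```text
time: 15.7
position: [0.5627, -0.0022, 0.123]
eef_rot: [-1.069, 1.404, -1.406]
contact_force: [0.2, 1.6, -2.4]
opening: 0.265
```

```bash
python3 -c "
from h import *
st()"
```

```text
t 15.70 s along 42.9 lat 0.23 mm z 0.1230 | Fx -0.22 Fy 1.60 Fz -2.39 M [-0.07 -0.07 -0.05]
```

arm_command --hand '[1.5,1.5,1.5,1.5,1.5,1.5,1.5,1.5,1.5,1.5]' --pt "0 0 0.15" --pt "0 0 0.15" --pt "0 0 0.15" --pt "0 0 0.15" --pt "0 0 0.15" --pt "0 0 0" --pt "0 0 0" --pt "0 0 0" --pt "0 0 0" --pt "0 0 0" --turn '[0,0,0,0,0,0,0,0,0,0]'

```text
time: 16.53
position: [0.5694, -0.004, 0.1232]
eef_rot: [-1.069, 1.405, -1.405]
contact_force: [0.2, -0.1, -4.2]
opening: 0.267
```

```bash
python3 -c "
from h import *
st()"
```

```text
t 16.53 s along 49.8 lat 0.25 mm z 0.1232 | Fx 0.25 Fy -0.04 Fz -4.21 M [-0.    0.02  0.02]
```

arm_command --hand '[1.5,1.5,1.5,1.5,1.5,1.5,1.5,1.5,1.5,1.5]' --pt "0 0.03 0.1" --pt "0 0 0.15" --pt "0 0 0.15" --pt "0 0 0.15" --pt "0 0 0" --pt "0 0 0" --pt "0 0 0" --pt "0 0 0" --pt "0 0 0" --pt "0 0 0" --turn '[0,0,0,0,0,0,0,0,0,0]'

```text
time: 17.37
position: [0.5751, -0.0055, 0.1231]
eef_rot: [-1.069, 1.404, -1.405]
contact_force: [1.5, -0.7, -1.2]
opening: 0.267
```

```bash
python3 -c "
from h import *
st()"
```

```text
t 17.37 s along 55.7 lat 0.26 mm z 0.1231 | Fx 1.65 Fy -0.31 Fz -1.21 M [-0.01 -0.22 -0.01]
```

arm_command --hand '[1.5,1.5,1.5,1.5,1.5,1.5,1.5,1.5,1.5,1.5]' --pt "0 0 0.15" --pt "0 0 0.15" --pt "0 0 0.15" --pt "0 0 0.1" --pt "0 0 0" --pt "0 0 0" --pt "0 0 0" --pt "0 0 0" --pt "0 0 0" --pt "0 0 0" --turn '[0,0,0,0,0,0,0,0,0,0]'

```text
time: 18.2
position: [0.5799, -0.0069, 0.123]
eef_rot: [-1.069, 1.405, -1.405]
contact_force: [-5.0, 2.0, 5.2]
opening: 0.266
```

```bash
python3 -c "
from h import *
st()"
```

```text
t 18.20 s along 60.7 lat 0.29 mm z 0.1230 | Fx -5.38 Fy 0.55 Fz 5.21 M [ 0.26  0.98 -0.  ]
```

arm_command --hand '[1.5,1.5,1.5,1.5,1.5,1.5,1.5,1.5,1.5,1.5]' --pt "0 -0.05 0" --pt "0 0 0" --pt "0 0 0" --pt "0 0 0" --pt "0 0 0" --pt "0 0 0" --pt "0 0 0" --pt "0 0 0" --pt "0 0 0" --pt "0 0 0" --turn '[0,0,0,0,0,0,0,0,0,0]'

```text
time: 19.03
position: [0.58, -0.0069, 0.1233]
eef_rot: [-1.069, 1.405, -1.405]
contact_force: [-0.3, -0.4, -4.4]
opening: 0.261
```

```bash
python3 -c "
from h import *
st()
p=cam('scene','scene12'); c=(310,220)
i=p['image'][c[1]-50:c[1]+50,c[0]-50:c[0]+50,::-1]; cv2.imwrite(f'pics/b8.png',cv2.resize(i,(600,600),interpolation=cv2.INTER_CUBIC))"
```

```text
t 19.03 s along 60.8 lat 0.23 mm z 0.1233 | Fx -0.24 Fy -0.43 Fz -4.35 M [-0.04 -0.01 -0.02]
```

View pics/b8.png

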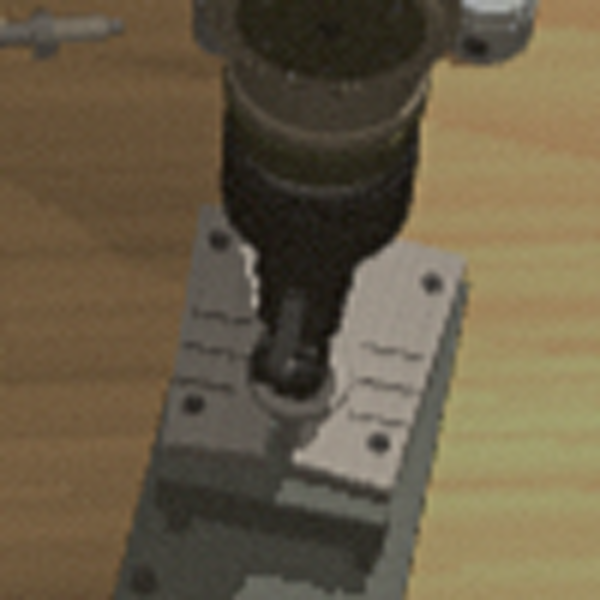

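arm_command --hand '[1.5,1.5,1.5,1.5,1.5,1.5,1.5,1.5,1.5,1.5]' --pt "0 0.01 0.1" --pt "0 0 0.1" --pt "0 0 0.1" --pt "0 0 0.1" --pt "0 0 0.1" --pt "0 0 0" --pt "0 0 0" --pt "0 0 0" --pt "0 0 0" --pt "0 0 0" --turn '[0,0,0,0,0,0,0,0,0,0]'

```text
time: 19.92
position: [0.5847, -0.0085, 0.1232]
eef_rot: [-1.07, 1.405, -1.405]
contact_force: [-0.9, -1.9, -4.3]
opening: 0.263
```

```bash
python3 -c "
from h import *
st()"
```

```text
t 19.92 s along 65.8 lat 0.02 mm z 0.1232 | Fx -0.38 Fy -2.03 Fz -4.30 M [-0.58  0.27  0.02]
```

arm_command --hand '[1.5,1.5,1.5,1.5,1.5,1.5,1.5,1.5,1.5,1.5]' --pt "0.06 0 0" --pt "0 0 0" --pt "0 0 0.1" --pt "0 0 0.1" --pt "0 0 0" --pt "0 0 0" --pt "0 0 0" --pt "0 0 0" --pt "0 0 0" --pt "0 0 0" --turn '[0,0,0,0,0,0,0,0,0,0]'

```text
time: 20.75
position: [0.5868, -0.0094, 0.1234]
eef_rot: [-1.069, 1.405, -1.405]
contact_force: [0.1, -1.4, -3.3]
opening: 0.267
```

```bash
python3 -c "
from h import *
st()"
```

```text
t 20.75 s along 68.0 lat -0.32 mm z 0.1234 | Fx 0.48 Fy -1.30 Fz -3.33 M [-0.23  0.11 -0.03]
```

arm_command --hand '[1.5,1.5,1.5,1.5,1.5,1.5,1.5,1.5,1.5,1.5]' --pt "0.05 0 0" --pt "0 0 0" --pt "0 0 0.1" --pt "0 0 0.1" --pt "0 0 0" --pt "0 0 0" --pt "0 0 0" --pt "0 0 0" --pt "0 0 0" --pt "0 0 0" --turn '[0,0,0,0,0,0,0,0,0,0]'

```text
time: 21.58
position: [0.5884, -0.0104, 0.1233]
eef_rot: [-1.069, 1.405, -1.405]
contact_force: [0.0, -0.8, -3.3]
opening: 0.265
```

```bash
python3 -c "
from h import *
st()"
```

```text
t 21.58 s along 69.8 lat -0.84 mm z 0.1233 | Fx 0.27 Fy -0.80 Fz -3.32 M [-0.07 -0.03  0.03]
```

arm_command --hand '[1.5,1.5,1.5,1.5,1.5,1.5,1.5,1.5,1.5,1.5]' --pt "0 0.01 0.1" --pt "0 0 0.1" --pt "0 0 0.1" --pt "0 0 0" --pt "0 0 0" --pt "0 0 0" --pt "0 0 0" --pt "0 0 0" --pt "0 0 0" --pt "0 0 0" --turn '[0,0,0,0,0,0,0,0,0,0]'

```text
time: 22.42
position: [0.5913, -0.0112, 0.1232]
eef_rot: [-1.069, 1.405, -1.405]
contact_force: [0.1, -0.3, -3.0]
opening: 0.268
```

```bash
python3 -c "
from h import *
st()"
```

```text
t 22.42 s along 72.8 lat -0.88 mm z 0.1232 | Fx 0.19 Fy -0.22 Fz -3.04 M [-0.04  0.01  0.05]
```

arm_command --hand '[1.5,1.5,1.5,1.5,1.5,1.5,1.5,1.5,1.5,1.5]' --pt "0 0 0.1" --pt "0 0 0.1" --pt "0 0 0" --pt "0 0 0" --pt "0 0 0" --pt "0 0 0" --pt "0 0 0" --pt "0 0 0" --pt "0 0 0" --pt "0 0 0" --turn '[0,0,0,0,0,0,0,0,0,0]'

```text
time: 23.25
position: [0.5924, -0.0115, 0.1231]
eef_rot: [-1.07, 1.406, -1.404]
contact_force: [-5.1, 1.4, 0.8]
opening: 0.265
```

```bash
python3 -c "
from h import *
st()"
```

```text
t 23.25 s along 74.0 lat -0.90 mm z 0.1231 | Fx -5.28 Fy 0.01 Fz 0.75 M [ 0.22  1.12 -0.02]
```

arm_command --hand '[1.5,1.5,1.5,1.5,1.5,1.5,1.5,1.5,1.5,1.5]' --pt "0 0 0.05" --pt "0 0 0.05" --pt "0 0 0" --pt "0 0 0" --pt "0 0 0" --pt "0 0 0" --pt "0 0 0" --pt "0 0 0" --pt "0 0 0" --pt "0 0 0" --turn '[0,0,0,0,0,0,0,0,0,0]'

```text
time: 24.08
position: [0.5926, -0.0116, 0.1231]
eef_rot: [-1.071, 1.407, -1.403]
contact_force: [-7.0, 1.5, 3.2]
opening: 0.261
```

```bash
python3 -c "
from h import *
st()"
```

```text
t 24.08 s along 74.2 lat -0.89 mm z 0.1231 | Fx -7.13 Fy -0.44 Fz 3.15 M [ 0.31  1.54 -0.02]
```

arm_command --hand '[1.5,1.5,1.5,1.5,1.5,1.5,1.5,1.5,1.5,1.5]' --pt "0 0 0.05" --pt "0 0 0.05" --pt "0 0 0.05" --pt "0 0 0" --pt "0 0 0" --pt "0 0 0" --pt "0 0 0" --pt "0 0 0" --pt "0 0 0" --pt "0 0 0" --turn '[0,0,0,0,0,0,0,0,0,0]'

```text
time: 24.92
position: [0.593, -0.0117, 0.1231]
eef_rot: [-1.073, 1.409, -1.402]
contact_force: [-10.7, 2.6, 4.9]
opening: 0.265
```

```bash
python3 -c "
from h import *
st()
p=cam('scene','scene13'); c=(310,220)
i=p['image'][c[1]-50:c[1]+50,c[0]-50:c[0]+50,::-1]; cv2.imwrite(f'pics/b9.png',cv2.resize(i,(600,600),interpolation=cv2.INTER_CUBIC))"
```

```text
t 24.92 s along 74.6 lat -0.88 mm z 0.1231 | Fx -11.03 Fy -0.34 Fz 4.91 M [0.47 2.23 0.01]
```

View pics/b9.png

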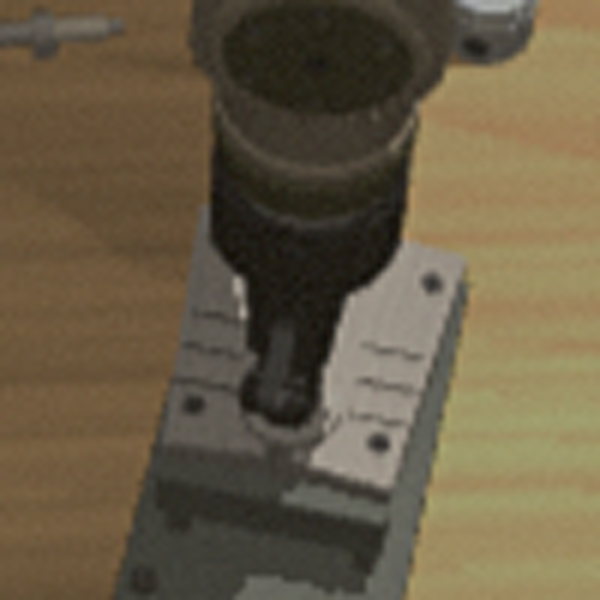

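arm_command --hand '[1.5,1.5,1.5,1.5,1.5,1.5,1.5,1.5,1.5,1.5]' --pt "0 -0.02 0.05" --pt "0 0 0.03" --pt "0 0 0" --pt "0 0 0" --pt "0 0 0" --pt "0 0 0" --pt "0 0 0" --pt "0 0 0" --pt "0 0 0" --pt "0 0 0" --turn '[0,0,0,0,0,0,0,0,0,0]'

```text
time: 25.8
position: [0.5932, -0.0117, 0.1231]
eef_rot: [-1.074, 1.41, -1.401]
contact_force: [-11.9, 2.1, 4.9]
opening: 0.267
```

```bash
python3 -c "
from h import *
st()
to([0,0,0])
p=cam('scene','scene14')"
```

```text
t 25.80 s along 74.8 lat -0.89 mm z 0.1231 | Fx -11.98 Fy -1.15 Fz 4.87 M [0.59 2.44 0.03]
pos [ 0.5932 -0.0117  0.1231] tool delta cm [ 14.65  12.67 -57.42] z heading -15.43 tilt 0.35 turn None F [-11.85   2.08   4.87]
```

arm_command --hand '[1.5,1.5,1.5,1.5,1.5,1.5,1.5,1.5,1.5,1.5]' --pt "0 0 -0.2" --pt "0 0 -0.2" --pt "0 0 -0.3" --pt "0 0 -0.4" --pt "0 0 -0.4" --pt "0 0 -0.5" --pt "0 0 -0.4" --pt "0 0 -0.2" --pt "0 0 0" --pt "0 0 0" --turn '[0,0,0,0,0,0,0,0,0,0]'

```text
time: 26.68
position: [0.5714, -0.0056, 0.1235]
eef_rot: [-1.069, 1.405, -1.405]
contact_force: [0.0, -0.5, -3.6]
opening: 0.264
```

```bash
python3 -c "
from h import *
st()"
```

```text
t 26.68 s along 52.2 lat -0.82 mm z 0.1235 | Fx 0.13 Fy -0.46 Fz -3.61 M [-0.04  0.01  0.01]
```

arm_command --hand '[1.5,1.5,1.5,1.5,1.5,1.5,1.5,1.5,1.5,1.5]' --pt "0 -0.4 0" --pt "0 -0.8 0" --pt "0 -1.2 0" --pt "0 -1.2 0" --pt "0 -1.2 0" --pt "0 -1.2 0" --pt "0 -1.2 0" --pt "0 -1.2 0" --pt "0 -0.6 0" --pt "0 0 0" --turn '[0,0,0,0,0,0,0,0,0,0]'

```text
time: 27.52
position: [0.5726, -0.0059, 0.2157]
eef_rot: [-1.066, 1.402, -1.407]
contact_force: [-0.2, 0.0, -3.7]
opening: 0.263
```

```bash
python3 -c "
from h import *
to([.569,.2991,.21])"
```

```text
pos [ 0.5726 -0.0059  0.2157] tool delta cm [-29.3    0.55  -8.48] z heading -15.45 tilt 0.22 turn None F [-0.18  0.01 -3.7 ]
```

arm_command --hand '[1.5,1.5,1.5,1.5,1.5,1.5,1.5,1.5,1.5,1.5]' --pt "-2.1 0 -0.6" --pt "-3.5 0 -1.0" --pt "-3.5 0 -1.0" --pt "-3.5 0 -1.0" --pt "-3.5 0 -1.0" --pt "-3.5 0 -1.0" --pt "-3.5 0 -1.0" --pt "-3.5 0 -1.0" --pt "-2.7 0 -0.9" --pt "0 0 0" --turn '[0,0,0,0,0,0,0,0,0,0]'

```text
time: 28.35
position: [0.5664, 0.3048, 0.2122]
eef_rot: [-1.072, 1.403, -1.399]
contact_force: [0.4, -0.4, -3.4]
opening: 0.265
```

arm_command --hand '[1.5,1.5,1.5,1.5,1.5,1.5,1.5,1.5,1.5,1.5]' --pt "0 0.5 0" --pt "0 0.5 0" --pt "0 0.5 0" --pt "0 0 0" --pt "0 0 0" --pt "0 0 0" --pt "0 0 0" --pt "0 0 0" --pt "0 0 0" --pt "0 0 0" --turn '[0,0,0,0,0,0,0,0,0,0]'

```text
time: 29.18
position: [0.5676, 0.2993, 0.1987]
eef_rot: [-1.069, 1.405, -1.405]
contact_force: [0.2, 0.2, -3.6]
opening: 0.261
```

```bash
python3 - <<'E'
from h import *
to([.569,.2991,.1])
p=cam('scene','scene15'); c=(427,210)
i=p['image'][c[1]-40:c[1]+40,c[0]-40:c[0]+40,::-1]; cv2.imwrite(f'pics/d1.png',cv2.resize(i,(640,640),interpolation=cv2.INTER_CUBIC)[:600])
o=r.get_obs()['position']
for z in(.157,.15,.14,.13,.12,.11,.1): print(z,np.round(px(p,[o[0],o[1],z]),1))
E
```

```text
pos [0.5676 0.2993 0.1987] tool delta cm [-0.01  9.87  0.13] z heading -15.46 tilt 0.03 turn None F [ 0.24  0.21 -3.62]
0.157 [432.5 209.8]
0.15 [431.8 211.3]
0.14 [430.9 213.5]
0.13 [429.9 215.6]
0.12 [429.  217.7]
0.11 [428.1 219.7]
0.1 [427.2 221.7]
```

View pics/d1.png

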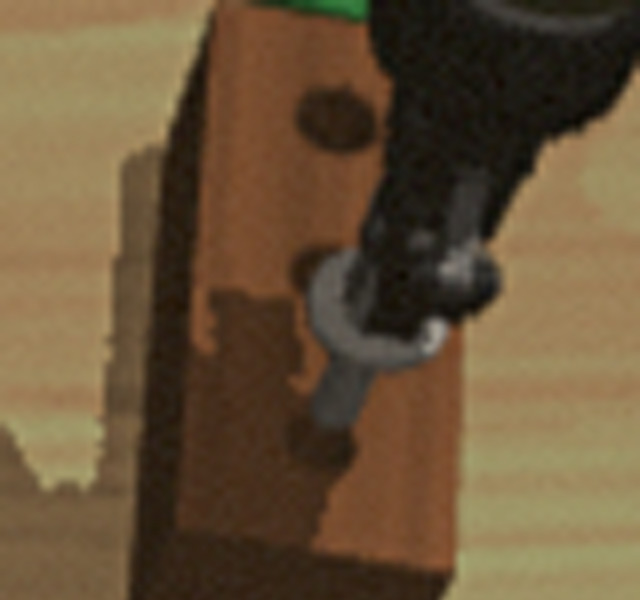

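```bash
python3 - <<'E'
from h import *
p=cam('scene','scene16')
i=p['image'].astype(int)
for v in range(213,227): print(v,[' '.join(str(x) for x in i[v,420:440,2]-0*i[v,420:440,2])])
print()
for v in range(213,227): print(v,(i[v,420:440,0]-i[v,420:440,2]))
o=r.get_obs()['position']
for v in (216,218,220):
    z=np.interp(v,[209.8,211.3,213.5,215.6,217.7,219.7,221.7],[.157,.15,.14,.13,.12,.11,.1]); print(v,z,px(p,[o[0],o[1],z]))
print(px(p,[.5676+.001,.2993,.11]),px(p,[.5676,.2993+.001,.11]))
E
```

```text
213 ['30 30 27 25 29 43 39 43 56 68 78 82 81 82 83 82 81 76 78 88']
214 ['23 30 26 26 28 44 41 40 43 54 57 71 77 81 78 81 83 82 80 72']
215 ['32 31 29 24 28 45 46 40 40 46 46 58 59 59 68 65 65 59 54 52']
216 ['31 30 25 30 29 40 40 40 42 48 50 54 48 47 50 53 48 47 47 47']
217 ['23 26 28 39 45 45 43 48 44 51 52 55 51 45 46 43 43 47 46 42']
218 ['29 33 26 33 45 43 40 43 50 51 57 53 54 44 42 38 45 47 44 41']
219 ['29 26 29 26 31 29 44 46 45 53 57 51 47 44 46 48 45 48 41 46']
220 ['24 27 25 32 22 32 45 48 50 57 57 54 42 44 47 46 43 49 44 41']
221 ['29 28 29 26 20 30 45 52 52 58 51 54 43 43 46 43 48 50 45 44']
222 ['30 28 26 24 24 21 37 50 55 55 53 45 44 45 42 50 48 46 43 40']
223 ['30 29 26 21 17 19 19 32 38 42 33 39 49 43 43 50 47 51 45 41']
224 ['36 27 24 21 21 20 22 22 20 19 22 35 39 46 48 43 49 47 46 48']
225 ['28 29 26 19 17 22 22 16 21 20 22 27 41 44 42 50 46 48 41 46']
226 ['31 32 25 20 26 24 14 20 16 15 13 30 47 44 48 45 45 45 47 45']

213 [41 39 42 37 41 67 68 50 11 11 12 11 14 14 14 10 13 12 11  9]
214 [43 40 40 40 38 66 74 68 16  7 13 13 15 11 11 12 11  9  8  8]
215 [40 41 40 3
[... 468 characters left out ...]
8 15 11 12 11 10 33 71 73 73 70 71 71 70 70]
223 [42 42 35 30 30 33 31 19 17 17 26 61 71 72 71 69 73 70 70 68]
224 [37 44 35 29 30 32 30 27 27 24 30 60 72 69 69 73 73 71 70 67]
225 [40 43 36 28 33 30 31 34 27 24 24 52 69 72 72 70 73 70 71 68]
226 [41 39 44 31 26 27 34 30 30 27 27 43 67 71 69 74 73 74 67 70]
216 0.12809523809523807 [np.float64(429.7575908932938), np.float64(215.95093209466947)]
218 0.11849999999999994 [np.float64(428.8728895138968), np.float64(217.94731360252612)]
220 0.10849999999999994 [np.float64(427.96194092284054), np.float64(220.00292351129818)]
[np.float64(428.123937782348), np.float64(220.04737292626538)] [np.float64(428.4358981181987), np.float64(219.70321446526555)]
```

arm_command --hand '[1.5,1.5,1.5,1.5,1.5,1.5,1.5,1.5,1.5,1.5]' --pt "0.04 0 0.15" --pt "0 0.3 0" --pt "0 0.3 0" --pt "0 0.3 0" --pt "0 0.3 0" --pt "0 0.3 0" --pt "0 0 0" --pt "0 0 0" --pt "0 0 0" --pt "0 0 0" --turn '[0,0,0,0,0,0,0,0,0,0]'

```text
time: 30.12
position: [0.569, 0.2986, 0.1836]
eef_rot: [-1.069, 1.405, -1.405]
contact_force: [-1.1, -0.4, -2.7]
opening: 0.265
```

```bash
python3 - <<'E'
from h import *
to([.569,.2985,.1])
p=cam('scene','scene17'); c=(427,210)
i=p['image'][c[1]-30:c[1]+30,c[0]-30:c[0]+30,::-1]; cv2.imwrite(f'pics/d2.png',cv2.resize(i,(600,600),interpolation=cv2.INTER_CUBIC)[:600])
E
```

```text
pos [0.569  0.2986 0.1836] tool delta cm [0.02 8.36 0.  ] z heading -15.45 tilt 0.03 turn None F [-1.05 -0.35 -2.7 ]
```

View pics/d2.png

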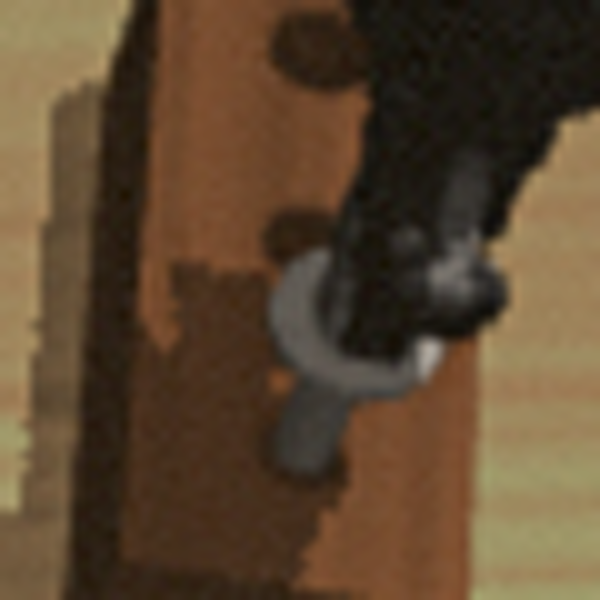

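arm_command --hand '[1.5,1.5,1.5,1.5,1.5,1.5,1.5,1.5,1.5,1.5]' --pt "0 0.2 0.05" --pt "0 0.3 0" --pt "0 0.3 0" --pt "0 0.3 0" --pt "0 0.3 0" --pt "0 0.3 0" --pt "0 0.2 0" --pt "0 0 0" --pt "0 0 0" --pt "0 0 0" --turn '[0,0,0,0,0,0,0,0,0,0]'

```text
time: 31.0
position: [0.5694, 0.2985, 0.1645]
eef_rot: [-1.069, 1.405, -1.405]
contact_force: [-0.5, -0.6, -3.1]
opening: 0.265
```

In the hole freely. Continuing down.

arm_command --hand '[1.5,1.5,1.5,1.5,1.5,1.5,1.5,1.5,1.5,1.5]' --pt "0 0.4 0" --pt "0 0.5 0" --pt "0 0.5 0" --pt "0 0.5 0" --pt "0 0.5 0" --pt "0 0.5 0" --pt "0 0.4 0" --pt "0 0.2 0" --pt "0 0 0" --pt "0 0 0" --turn '[0,0,0,0,0,0,0,0,0,0]'

```text
time: 31.83
position: [0.5693, 0.2985, 0.1294]
eef_rot: [-1.069, 1.405, -1.405]
contact_force: [-0.2, -0.3, -3.0]
opening: 0.267
```

arm_command --hand '[1.5,1.5,1.5,1.5,1.5,1.5,1.5,1.5,1.5,1.5]' --pt "0 0.1 0" --pt "0 0.05 0" --pt "0 0 0" --pt "0 0 0" --pt "0 0 0" --pt "0 0 0" --pt "0 0 0" --pt "0 0 0" --pt "0 0 0" --pt "0 0 0" --turn '[0,0,0,0,0,0,0,0,0,0]'

```text
time: 32.67
position: [0.5693, 0.2985, 0.1279]
eef_rot: [-1.069, 1.405, -1.405]
contact_force: [-0.6, -0.3, -3.0]
opening: 0.265
```

Gently down 1 mm at a time until the weight comes off.

arm_command --hand '[1.5,1.5,1.5,1.5,1.5,1.5,1.5,1.5,1.5,1.5]' --pt "0 0.05 0" --pt "0 0.05 0" --pt "0 0 0" --pt "0 0 0" --pt "0 0 0" --pt "0 0 0" --pt "0 0 0" --pt "0 0 0" --pt "0 0 0" --pt "0 0 0" --turn '[0,0,0,0,0,0,0,0,0,0]'

```text
time: 33.5
position: [0.5693, 0.2985, 0.1269]
eef_rot: [-1.069, 1.405, -1.405]
contact_force: [0.1, 0.1, -3.4]
opening: 0.266
```

arm_command --hand '[1.5,1.5,1.5,1.5,1.5,1.5,1.5,1.5,1.5,1.5]' --pt "0 0.05 0" --pt "0 0 0" --pt "0 0 0" --pt "0 0 0" --pt "0 0 0" --pt "0 0 0" --pt "0 0 0" --pt "0 0 0" --pt "0 0 0" --pt "0 0 0" --turn '[0,0,0,0,0,0,0,0,0,0]'

```text
time: 34.33
position: [0.5693, 0.2985, 0.1264]
eef_rot: [-1.069, 1.405, -1.405]
contact_force: [0.6, -0.4, -3.7]
opening: 0.264
```

arm_command --hand '[1.5,1.5,1.5,1.5,1.5,1.5,1.5,1.5,1.5,1.5]' --pt "0 0.05 0" --pt "0 0 0" --pt "0 0 0" --pt "0 0 0" --pt "0 0 0" --pt "0 0 0" --pt "0 0 0" --pt "0 0 0" --pt "0 0 0" --pt "0 0 0" --turn '[0,0,0,0,0,0,0,0,0,0]'

```text
time: 35.17
position: [0.5694, 0.2985, 0.1261]
eef_rot: [-1.069, 1.405, -1.405]
contact_force: [-0.6, -0.9, -0.6]
opening: 0.266
```

arm_command --hand '[1.5,1.5,2.6,3.0,3.5,4.5,6.0,7.0,8.0,8.5]' --pt "0 0.03 0" --pt "0 0 0" --pt "0 0 0" --pt "0 0 0" --pt "0 0 0" --pt "0 0 0" --pt "0 0 0" --pt "0 0 0" --pt "0 0 0" --pt "0 0 0" --turn '[0,0,0,0,0,0,0,0,0,0]'

```text
time: 36.0
position: [0.5694, 0.2985, 0.1256]
eef_rot: [-1.069, 1.405, -1.405]
contact_force: [0.2, -0.0, 0.6]
opening: 0.996
```

arm_command --hand '[8.5,8.5,8.5,8.5,8.5,8.5,8.5,8.5,8.5,8.5]' --pt "0 0 0" --pt "0 0 0" --pt "0 0 0" --pt "0 0 0" --pt "0 -0.4 0" --pt "0 -0.8 0" --pt "0 -1.2 0" --pt "0 -1.5 0" --pt "0 -1.5 0" --pt "0 -1.5 0" --turn '[0,0,0,0,0,0,0,0,0,0]'

```text
time: 36.83
position: [0.5694, 0.2985, 0.1962]
eef_rot: [-1.069, 1.405, -1.405]
contact_force: [0.7, -0.4, -0.2]
opening: 0.994
```

```bash
python3 - <<'E'
from h import *
to([.569,.2985,.1])
p=cam('scene','scene18'); c=(427,210)
i=p['image'][c[1]-30:c[1]+30,c[0]-30:c[0]+30,::-1]; cv2.imwrite(f'pics/d3.png',cv2.resize(i,(600,600),interpolation=cv2.INTER_CUBIC)[:600])
E
```

```text
pos [0.5694 0.2985 0.1962] tool delta cm [ 0.02  9.62 -0.05] z heading -15.45 tilt 0.04 turn None F [ 0.66 -0.4  -0.21]
```

View pics/d3.png

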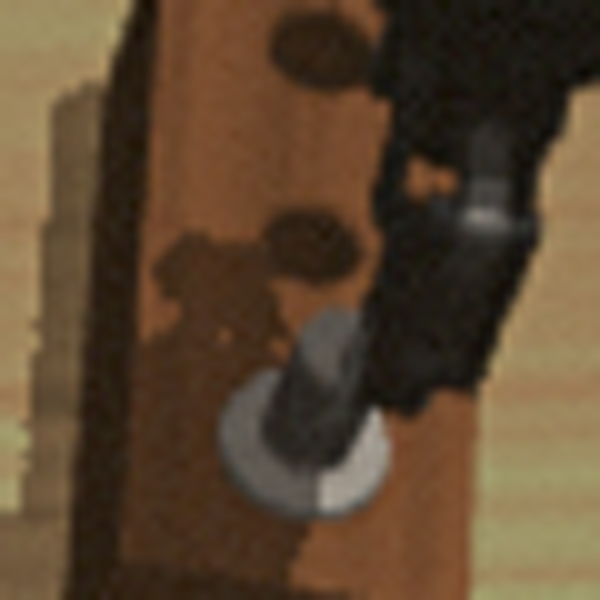

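The pin stands upright in the end (thin) hole at about scene pixel (427,222), with its collar on the timber. I'll retreat up and back, then check both views.

arm_command --hand '[8.5,8.5,8.5,8.5,8.5,8.5,8.5,8.5,8.5,8.5]' --pt "0 -2 0" --pt "0 -2 0" --pt "0 -2 0" --pt "0 0 -3" --pt "0 0 -3" --pt "0 0 -3" --pt "0 0 -3" --pt "0 0 -3" --pt "0 0 0" --pt "0 0 0" --turn '[0,0,0,0,0,0,0,0,0,0]'

```text
time: 37.72
position: [0.4236, 0.3389, 0.2554]
eef_rot: [-1.069, 1.403, -1.403]
contact_force: [0.3, 0.7, 0.5]
opening: 0.998
```

```bash
python3 - <<'E'
from h import *
S=[cam('scene','scene19'),cam('top','top19')]
for p in S:
    for th in('pin_a_neck','pin_a_grip'):
        for d in spotter.landmark_of(p,th): print(th,round(d['score'],2),w(p,d['xyz']).round(4))
cv2.imwrite('pics/e.png',np.hstack([cv2.resize(S[0]['image'][180:250,390:460,::-1],(400,400)),cv2.resize(S[1]['image'][150:220,110:180,::-1],(400,400))]))
E
```

```text
pin_a_grip 0.26 [ 0.5504 -0.2901  0.0858]
pin_a_neck 0.73 [0.7675 0.0159 0.0921]
pin_a_grip 0.47 [0.7639 0.0178 0.1176]
```

View pics/e.png

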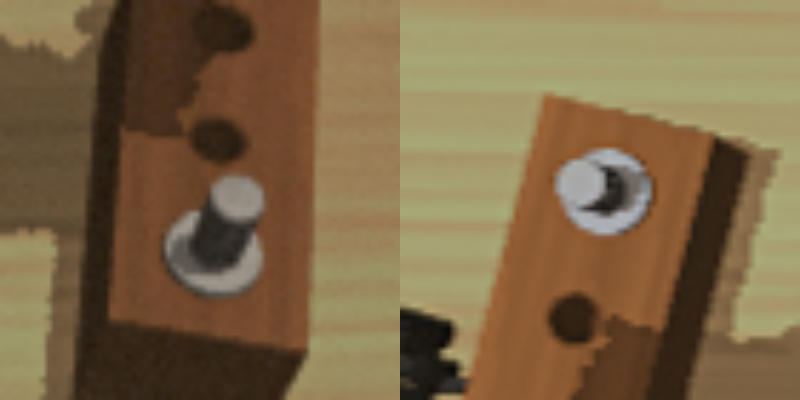

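View pics/scene19.png

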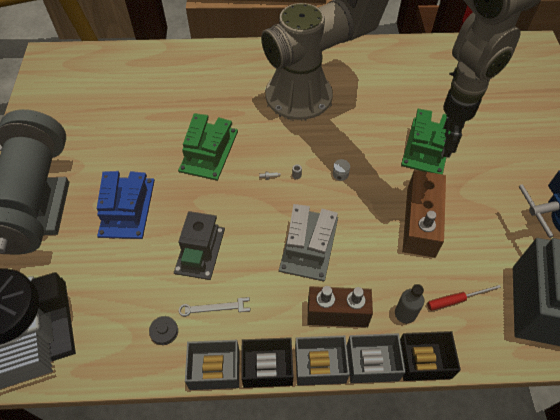

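Both views show the pin upright with its collar flat on the timber in the thin hole. The clevis is empty and everything else is where it was.

```bash
python3 -c "
from h import *
print(r.hand_in())"
```

```text
the job is handed in; nothing more can be done
None
```

I sized the clevis pin as thin (16 mm). It now stands in the rack's smallest hole, and I handed the job in at about 38 s.

- **Sizing:** I lowered the pin into the wide end of the grey gauge and slid it along the slot. It touched one bar early, so I moved it about 1 mm sideways. It then stopped at the thin line, about 2.8 mm past the measured line position, which the task allows for a firm push. The push along the slot was about 12 N, and the sideways force was about 1 N. Friction of the collar on the bar tops probably took up some of that push.
- **Placing:** I backed the pin off, lifted it out and lowered it into the hole until its weight came off the gripper, then opened the fingers and withdrew.
- **Last checks:** Both camera views show the pin upright with its collar flat on the timber. The clevis is empty, and in the last picture the other two pins and everything else look unmoved. The gripper was clear of everything.
- **Disagreements:** The two cameras disagreed by 2–3 mm sideways; I used their average and corrected by feel. In the final pictures the trained network did not report the placed pin, so that check rests on looking at the pictures.

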